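Tip the rinsed grinding balls from the spouted mesh basket into the porcelain dish

ROBOT

A 6-joint arm with a two-finger parallel gripper is mounted at the origin on the work surface. World frame = base frame: x ahead of the robot, y to its left, z up, the work surface at z = 0. Lengths are in m, angles in degrees, forces in N, time in s.
With the tool pointing down it reaches from about 0.375 to 0.75 m from the base axis. Payload 9 kg.
Tool frame: the origin (TCP) lies where the fingers leave the gripper's body, on its centre line; the fingertips stand 73 mm ahead of it and the grasp point (between the pads) lies 54 mm ahead of it (robot.tip_reach is the distance from the TCP to the fingertips, in m); z points along the fingers, y is the line along which they close (so a half turn about z gives the same grasp; the last joint's range is limited). The gripper opens to 85 mm and grips with 20 to 120 N. Pads are 22 mm wide; open, the fingers measure 114 mm over their backs; the gripper's body (76 mm by 85 mm) begins 54 mm behind the grasp point. The pads swing forward as they close: fully open they stand 13 mm farther back than shut.
Start: joints at [-87.187, 5.964, 5.575, 89.605, 0, 77.527], TCP at [0.158, -0.579, 0.304] pointing down, gripper open.
Joint ranges: [-171.21, 171.21], [-48.23, 106.86], [-62.78, 66.21], [-105.2, 120.99], [-86.42, 89.51], [-180, 180]. Speed limits (degrees/s): [127.2, 127.2, 147.25, 180, 180, 180].

INTERFACE

Orientations are given as [roll, pitch, yaw] about the fixed x, y, z axes, in that order (R = Rz(yaw) Ry(pitch) Rx(roll)).
In Python, from plant import robot gives the robot as it stands. Calls block until the motion is done:
- robot.move_pose(position, orientation): joint-space move of the TCP to a pose.
- robot.line_to(position, vel=0.15, rotation=None, guard=None): straight line of the TCP; rotation=None keeps the orientation; vel is the mean speed in m/s. With guard (N) it stops when the force on the tool has changed by that much, and returns True; else False.
- robot.goto_joints(angles): joint-space move.
- robot.set_gripper(opening): finger opening in m; the grip force is fixed at half the most; returns when the fingers have stopped.
- robot.pause(seconds).
- robot.ik(position, orientation): joint angles nearest the present ones, or None.
- robot.observe(): the state.
- robot.grab_frame(name): name is "scene" or "top"; returns the picture (400x640x3 uint8, blue, green, red); there is no depth.
- robot.get_calibration(name): a dict with "vertical_fov" (degrees; the focal length in pixels is half the picture's height over the tangent of half this angle, whatever the lens; pixels are square), "cx", "cy" (the principal point, pixels), "rvec" (rotation vector, rad) and "tvec" (3), from world to camera coordinates, as OpenCV has them. Camera axes: x right, y down, z forward; pixel columns grow to the right and rows downward; lengths in m; the calibration is good to about 2 mm. A picture is of the moment at which its call begins. get_calibration takes no time and is no camera call.
A pose or a line that the arm cannot do raises robot.IKError and nothing moves.
- robot.job_done(): hands the job in; it is judged then, once.
The state is a dict: "time": time; "q": joint angles; "qvel": joint speeds; "joint_torque": joint torques, N m; "tool_pos": TCP position; "tcp_rot": TCP orientation; "ft_force": force on the tool from outside, world axes, zero at the start; "torque": the same for the moment, N m; "gripper_width": finger opening in m; "gripper_force": force on a finger pad.
Only numpy, scipy, OpenCV 4.12 (cv2) and the standard library are available. Lean on these libraries where they do the work, as an engineer would, in place of code of your own. Each camera call takes 0.05 s, during which the arm holds its last target. There are 200 camera calls.

TASK

Three steel grinding balls have been rinsed in the steel mesh basket that has a notched spout at one end. Pick that basket up by its bar, tip it spout-down low over the large white porcelain dish so that all three balls roll out through the spout into the dish, then stand the empty basket upright on its round black mat again. Leave the dish standing where it is.

Things in the scene. Friction and masses are not known exactly. Their poses are not given: they have to be found in the camera images.
- basket_grip (a point): Centre of the grip bar of the loose mesh basket that has a spout (108 x 76 mm, rim 45 mm, 0.25 kg), 100 mm above its underside. Black bar over the basket's middle on two side straps: 76 mm along y, 14 mm thick (x), 22 mm tall, clear from above and on both long faces. Axes of the basket: z up, x towards the spout, which starts within 40 degrees of world -x. A plain basket without spout stands nearby.
- basket_spout (a point): Middle of the lip of that basket's spout: 62 mm ahead (+x) of and 75 mm below the centre of the grip bar; same axes. The channel is 52 mm wide. The flat floor (3 mm) rises to the lip as a 22 degree ramp: balls stay in while the basket is level and roll out once its spout end is tipped down well beyond that (45 to 50 degrees is ample).
- bowl: Round white porcelain dish with nearly upright sides, 134 mm across the rim (about 126 mm inside), 52 mm high, base 5 mm thick, about 0.5 kg, loose on the bench. Origin at the centre of its underside, z up. A much smaller dish of the same kind (80 mm) also stands on the bench: not that one.
- mat: Round black rubber draining mat, 170 mm across, 4 mm thick, fixed flat on the bench; the basket stands on it at the start. Origin at the centre of its underside.
- ball1_center (a point): Plain steel grinding ball, 16 mm across, 17 g, lying in the spouted basket; this point is its centre.
- ball2_center (a point): Plain steel grinding ball, 16 mm across, 17 g, lying in the spouted basket; this point is its centre.
- ball3_center (a point): Plain steel grinding ball, 16 mm across, 17 g, lying in the spouted basket; this point is its centre.
Mind the look-alikes: they are no part of the job. Of the things that look like the mat, take the one that is farthest from the robot's base at the start.

How it is judged:
By the outcome, as a careful person would: the job done as asked, in the order asked, and still so for the second after the job is handed in, with the robot touching nothing.
It also fails if it takes over 61 s, if anything falls off the work surface, if the arm or the gripper's body presses on something with over 40 N, if the wrist force passes 120 N, or if a joint passes its speed limit or range.

## Working session

There is one attempt and no reset: what is moved stays moved. The work goes in short steps, each a Python script; the robot and the scene stay as the last script left them, time stands still between calls to the robot, and variables do not carry over. Pictures are saved under pics/ and viewed, at most 10 in all, crops included, and the job is handed in when it is done.

```bash
mkdir -p pics; ls; python3 - <<'E'
from plant import robot
import cv2
for n in("scene","top"):
    cv2.imwrite(f"pics/{n}0.png",robot.grab_frame(n)); c=robot.get_calibration(n); print(n,c)
    R=cv2.Rodrigues(__import__('numpy').array(c['rvec']))[0]; print(-R.T@c['tvec'])
print(robot.observe())
E
```

```text
pics
scene {'vertical_fov': 54.29482607342251, 'cx': 313.6906998259285, 'cy': 200.80064833207848, 'rvec': array([ 0.77908499,  2.46816082, -1.26183521]), 'tvec': array([ 0.45082152, -0.05017385,  1.25068052])}
[0.95709559 0.60310498 0.70013686]
top {'vertical_fov': 47.89750867940165, 'cx': 319.5641553785763, 'cy': 198.46380268313283, 'rvec': array([ 2.13268393, -2.16826127,  0.16170877]), 'tvec': array([-0.07146067,  0.52574109,  0.96265545])}
[ 0.38200826 -0.07181361  1.02816747]
{'time': 0.1, 'q': array([-8.71878161e+01,  5.99450442e+00,  5.53250152e+00,  8.96058446e+01,
        3.31837754e-04,  7.75256433e+01]), 'qvel': array([ 0.0722315 , -0.1136335 ,  0.11157527,  0.04977111,  0.03948604,
       -0.01213115]), 'joint_torque': array([ 5.96439684e-03, -5.58202171e+01,  5.04724896e+01,  1.27545639e-02,
       -3.06137417e-04, -7.16645474e-06]), 'tool_pos': array([ 0.15817681, -0.5785515 ,  0.3032166 ]), 'tcp_rot': array([-1.79933826e+02, -1.49792396e-02,  1.52865317e+01]), 'ft_force': array([-1.14940863,  0.97652526,  0.27584889]), 'torque': array([0.02600475, 0.0181586 , 0.02086539]), 'gripper_force': 0.0, 'gripper_width': 0.08544429457649565}
```

View pics/scene0.png

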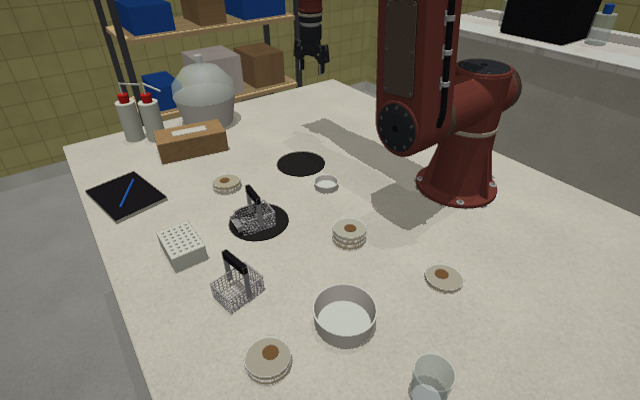

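View pics/top0.png

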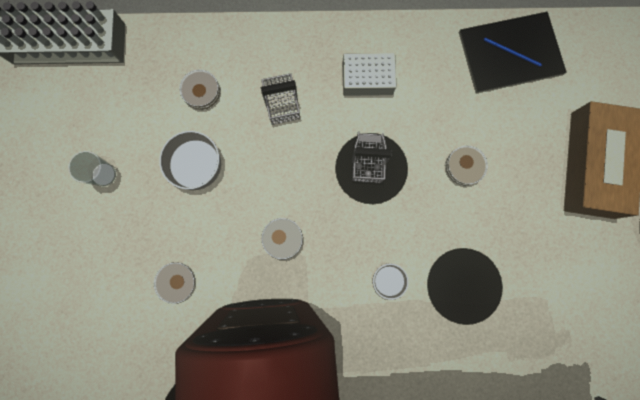

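```bash
cat > h.py <<'E'
import numpy as np, cv2
from plant import robot
def cam(n):
    c=robot.get_calibration(n); f=200/np.tan(np.radians(c['vertical_fov']/2))
    K=np.array([[f,0,c['cx']],[0,f,c['cy']],[0,0,1]]); return K,np.array(c['rvec'],float),np.array(c['tvec'],float)
def ray(n,uv):
    K,r,t=cam(n); R=cv2.Rodrigues(r)[0]
    return -R.T@t, R.T@np.linalg.solve(K,[uv[0],uv[1],1])
def onz(n,uv,z):
    o,d=ray(n,uv); return o+d*(z-o[2])/d[2]
def proj(n,P):
    K,r,t=cam(n); return cv2.projectPoints(np.array(P,float).reshape(-1,1,3),r,t,K,None)[0][:,0]
def tri(a,b):
    (o,d),(p,e)=ray("top",a),ray("scene",b); s=np.linalg.lstsq(np.c_[d,-e],p-o,rcond=None)[0]
    return (o+d*s[0]+p+e*s[1])/2, np.linalg.norm(o+d*s[0]-p-e*s[1])
E
python3 - <<'E'
from h import *
t=cv2.imread('pics/top0.png'); s=cv2.imread('pics/scene0.png')
for z,uv in((0.004,(371,168)),(0.004,(465,286)),(0.1,(370,153)),(.052,(190,161)),(.1,(279,87))): print(uv,onz("top",uv,z))
a=cv2.resize(t[120:212,320:420],None,fx=4,fy=4,interpolation=cv2.INTER_CUBIC)
b=cv2.resize(s[175:245,210:300],None,fx=4.4,fy=4.4,interpolation=cv2.INTER_CUBIC)
o=np.zeros((400,800,3),np.uint8); o[:a.shape[0],:400]=a; o[:b.shape[0],400:400+b.shape[1]]=b
cv2.imwrite('pics/crop1.png',o)
E
```

```text
(371, 168) [ 0.59889776 -0.20107612  0.004     ]
(465, 286) [ 0.32607036 -0.40275802  0.004     ]
(370, 153) [ 0.61095143 -0.18792018  0.1       ]
(190, 161) [0.61082125 0.20523337 0.052     ]
(279, 87) [0.75997934 0.00379048 0.1       ]
```

View pics/crop1.png

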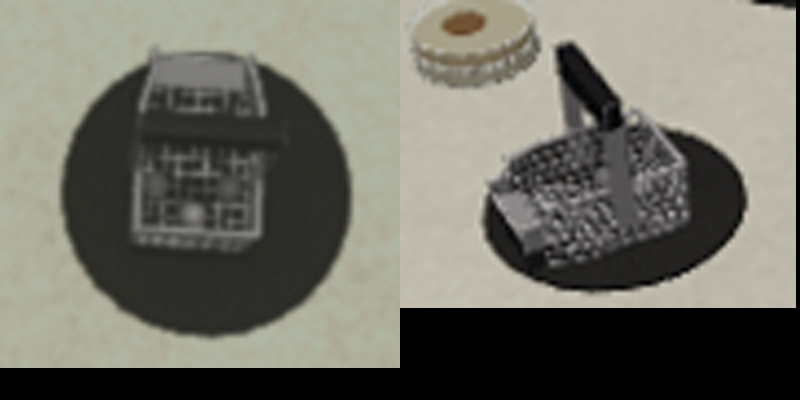

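```bash
python3 - <<'E'
from h import *
t=cv2.imread('pics/top0.png'); s=cv2.imread('pics/scene0.png')
a=cv2.resize(t[60:140,240:330],None,fx=4.4,fy=4.4,interpolation=cv2.INTER_CUBIC)
b=cv2.resize(s[245:315,195:285],None,fx=4.4,fy=4.4,interpolation=cv2.INTER_CUBIC)
o=np.zeros((400,800,3),np.uint8); o[:a.shape[0],:396]=a; o[:b.shape[0],400:400+b.shape[1]]=b
cv2.imwrite('pics/crop2.png',o)
E
```

```text
(no output)
```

View pics/crop2.png

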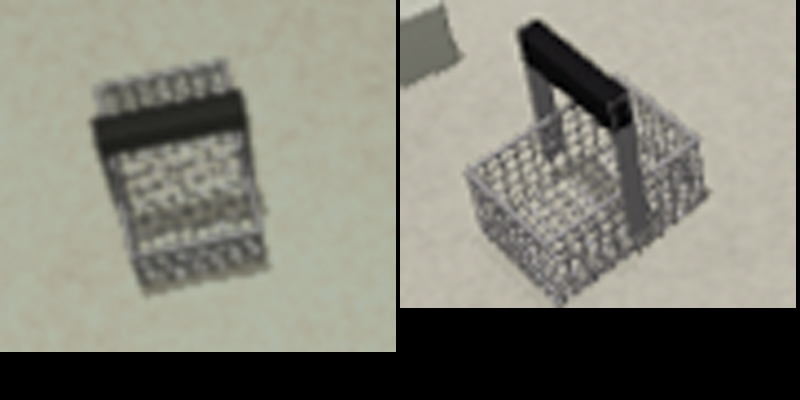

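The basket at top px (371,158) is the right one: it has the solid grey ramp lip and three balls, and it stands on the far mat. The basket at (281,100) is plain and empty. The spout in the images points to world **+x**, not −x as the text says, so I'll go by what the pictures show. The other look-alikes are the mat at (465,286), which is nearer the base, and the small dish at (389,281). The large dish is at (190,161).

```bash
python3 - <<'E'
from h import *
t=cv2.imread('pics/top0.png')
g=t.max(2)
m=(g<60).astype(np.uint8); m=cv2.morphologyEx(m,cv2.MORPH_CLOSE,np.ones((15,15)))
for c in cv2.findContours(m,0,2)[0]:
    x,y,w,h=cv2.boundingRect(c)
    if 50<w<90 and 50<h<90: (u,v),r=cv2.minEnclosingCircle(c); print("mat",u,v,r,onz("top",(u,v),.004))
c=cv2.HoughCircles(cv2.cvtColor(t[115:210,145:240],6),cv2.HOUGH_GRADIENT,1,3,param1=80,param2=15,minRadius=22,maxRadius=34)
for u,v,r in (c[0][:4] if c is not None else []):
    print("dish",u+145,v+115,r,onz("top",(u+145,v+115),.052)[:2],onz("top",(u+145,v+115),.005)[:2], r*0.976/450)
print("dish scene rim",onz("scene",(345,305),.052))
L,R=(354.2,152.3),(391.8,153.5)
print("bar top view",onz("top",L,.11),onz("top",R,.11))
# scene: bar ends upper edge centre
for p in((247.8,186.5),(257.5,199.5)): print("bar scene",onz("scene",p,.115))
print("proj of bar ends guess",proj("scene",[onz("top",L,.11),onz("top",R,.11)]))
# dump ik
b=np.array([.611,.205])
for yaw in range(-180,181,20):
  out=[]
  for th in (0,25,50):
    from scipy.spatial.transform import Rotation as Ro
    for half in (0,180):
      Rb=Ro.from_euler('xyz',[0,th,yaw],degrees=True)   # basket R = Rz Ry
      Rt=Rb*Ro.from_matrix(np.array([[0,1,0],[1,0,0],[0,0,-1.]]))*Ro.from_euler('z',half,degrees=True)
      lip=np.r_[b,.075]-Ro.from_euler('z',yaw,degrees=True).apply([.03,0,0])
      bar=lip-Rb.apply([.062,0,-.075]); p=bar-Rt.apply([0,0,.054])
      q=robot.ik(p,Rt.as_euler('xyz',degrees=True)); out.append(None if q is None else np.round(q).astype(int).tolist())
  print(yaw,out)
E
```

```text
mat 464.33599853515625 286.2266540527344 38.03215408325195 [ 0.3255977  -0.40123692  0.004     ]
mat 371.2187194824219 167.90206909179688 35.49824142456055 [ 0.59912172 -0.20159206  0.004     ]
dish 189.5 159.5 28.8 [0.61423608 0.20641968] [0.62541727 0.21981591] 0.062464
dish 195.5 164.5 24.6 [0.60271638 0.19290811] [0.61334292 0.20565379] 0.05335467
dish 197.5 167.5 26.6 [0.59587683 0.18834853] [0.60617407 0.20087468] 0.057692446
dish 192.5 164.5 22.4 [0.60281996 0.1995278 ] [0.61345149 0.2125922 ] 0.048583113
dish scene rim [0.61114725 0.20486183 0.052     ]
bar top view [ 0.61049776 -0.15364616  0.11      ] [ 0.60670591 -0.23227126  0.11      ]
bar scene [ 0.61140077 -0.2187405   0.115     ]
bar scene [ 0.61846612 -0.15026457  0.115     ]
proj of bar ends guess [[259.79613047 199.39427708]
 [247.28474111 185.2101202 ]]
-180 [[6, 30, 24, 84, 0, -84], [6, 30, 24, 84, 0, 96], [8, -6, -19, 52, -3, -83], [8, -6, -19, 52, -3, 97], [10, -39, -55, 24, -8, -83], [10, -39, -55, 24, -8, 97]]
-160 [[9, 31, 25, 84, 0, -101], [9, 31, 25, 84, 0, 79], [5, -7, -20, 53, 6, -103], [5, -7, -20, 53, 
[... 1915 characters left out ...]
2], [25, 34, 20, 93, -48, -158]]
120 [[0, 18, 9, 81, 0, -30], [0, 18, 9, 81, 0, 150], [13, 9, -2, 71, -24, -19], [13, 9, -2, 71, -24, 161], [25, 13, -6, 66, -50, -7], [25, 13, -6, 66, -50, 173]]
140 [[1, 23, 15, 82, 0, -49], [1, 23, 15, 82, 0, 131], [12, 2, -10, 62, -19, -41], [12, 2, -10, 62, -19, 139], [23, -8, -29, 41, -43, -38], [23, -8, -29, 41, -43, 142]]
160 [[4, 27, 20, 83, 0, -66], [4, 27, 20, 83, 0, 114], [10, -3, -16, 55, -12, -62], [10, -3, -16, 55, -12, 118], [18, -25, -45, 27, -28, -63], [18, -25, -45, 27, -28, 117]]
180 [[6, 30, 24, 84, 0, -84], [6, 30, 24, 84, 0, 96], [8, -6, -19, 52, -3, -83], [8, -6, -19, 52, -3, 97], [10, -39, -55, 24, -8, -83], [10, -39, -55, 24, -8, 97]]
```

```bash
cat >> h.py <<'E'
from scipy.spatial.transform import Rotation as Ro
def tcp(bar,yaw,th=0):
    Rb=Ro.from_euler('xyz',[0,th,yaw],degrees=True)
    Rt=Rb*Ro.from_matrix(np.array([[0,1,0],[1,0,0],[0,0,-1.]]))
    return np.array(bar)-Rt.apply([0,0,.054]), Rt.as_euler('xyz',degrees=True)
E
python3 - <<'E'
from h import *
print(proj("scene",[[.672,-.195,.029],[.548,-.185,.029]]),proj("top",[[.672,-.195,.029]]))
bar=[.610,-.191,.104]; yaw=-4
p,r=tcp(bar,yaw); print(robot.ik(p,r))
robot.move_pose(p+[0,0,.10],r)
print(robot.line_to(p,vel=.12,guard=8))
cv2.imwrite("pics/pre.png",robot.grab_frame("scene"))
robot.set_gripper(0.0); s=robot.observe(); print(s['time'],s['gripper_width'],s['gripper_force'],s['tool_pos'],s['ft_force'])
robot.line_to(p+[0,0,.04],vel=.06); s=robot.observe(); print(s['gripper_width'],s['ft_force'],s['torque'])
im=robot.grab_frame("scene"); cv2.imwrite("pics/g1.png",im)
a=[cv2.resize(cv2.imread(f)[130:260,180:320],(400,371)) for f in("pics/pre.png","pics/g1.png")]
cv2.imwrite("pics/gc.png",np.hstack(a))
E
```

```text
[[235.21369023 224.06788202]
 [276.62874719 209.76097331]] [[368.58836299 134.47245572]]
[-29.08406402  14.07180274  -0.64973014  75.27846712   0.
  64.91593598]
False
3.925 0.012765432892509775 60.49043297767639 [ 0.60990481 -0.19093387  0.15774751] [ 0.63001629  0.39108384 -2.68052251]
0.013380910659073384 [ 0.10219505  0.09406257 -3.78549377] [0.00795965 0.00397083 0.03200956]
```

View pics/gc.png

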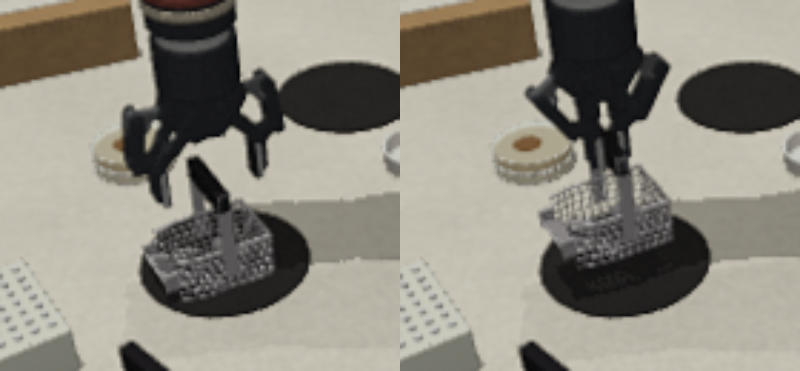

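The bar is held and the basket is level. Next I carry it to the dish and tip it.

```bash
cat >> h.py <<'E'
D=np.array([.611,.205]); Y=110
def dump(th,z,back=.03):
    d=Ro.from_euler('z',Y,degrees=True).apply([back,0,0])
    return tcp(np.r_[D,z]-d-Ro.from_euler('xyz',[0,th,Y],degrees=True).apply([.062,0,-.075]),Y,th)
E
python3 - <<'E'
from h import *
def go(pr,v): robot.line_to(pr[0],vel=v,rotation=pr[1])
go(tcp([.61,-.191,.26],-4),.12)
go(tcp([.60,-.02,.28],50),.13)
go(dump(0,.19),.13)
go(dump(0,.11),.12)
s=robot.observe(); print(s['time'],s['gripper_width'],s['q'])
ims=[robot.grab_frame("top")]
for th,z in((12,.10),(20,.09),(26,.083),(32,.08),(40,.076),(50,.076)): go(dump(th,z),.06)
robot.pause(.8); ims.append(robot.grab_frame("top")); sc=robot.grab_frame("scene")
s=robot.observe(); print(s['time'],s['gripper_width'],s['ft_force'],s['q'])
for i,m in enumerate(ims): cv2.imwrite(f"pics/d{i}.png",m)
cv2.imwrite("pics/ds.png",sc)
cv2.imwrite("pics/dc.png",np.hstack([cv2.resize(ims[1][90:230,120:260],(400,400)),cv2.resize(sc[200:360,260:420],(400,400))]))
E
```

```text
9.4667 0.013400070921404326 [-9.94488308e-01  1.51189115e+01  9.12244200e+00  8.39262660e+01
 -7.85975477e-04 -2.09846836e+01]
13.425 0.013117013512887438 [-0.90104756  0.10307515 -2.86450878] [ 25.251906    23.29867026   6.73283642  79.6567962  -49.71456052
   8.13665127]
```

View pics/dc.png

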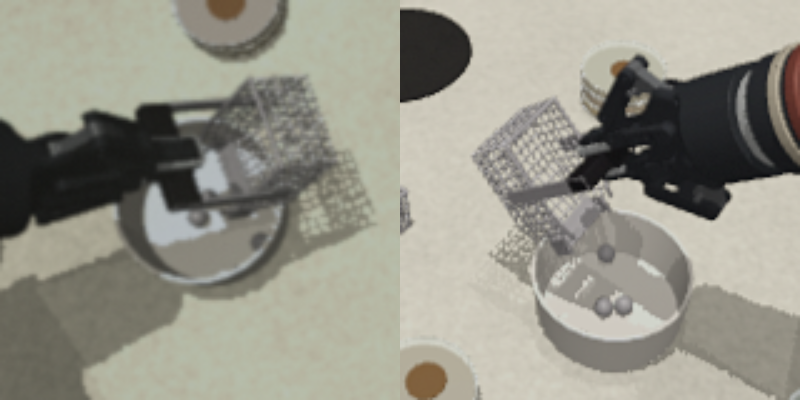

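Two balls lie on the dish floor, at crop px (603,305) and (622,305). A third, at (606,253), is near the lip, so I'll look again before tilting back.

```bash
python3 - <<'E'
from h import *
robot.pause(.6); t,sc=robot.grab_frame("top"),robot.grab_frame("scene")
def go(pr,v): robot.line_to(pr[0],vel=v,rotation=pr[1])
go(dump(50,.13),.12)
t2,sc2=robot.grab_frame("top"),robot.grab_frame("scene")
s=robot.observe(); print(s['time'],s['ft_force'])
f=lambda t,s:np.hstack([cv2.resize(t[100:220,130:250],(400,300)),cv2.resize(s[210:350,270:410],(400,300))])
cv2.imwrite("pics/dc2.png",np.vstack([f(t,sc),f(t2,sc2)]))
E
```

```text
14.825 [-0.56209888  0.7125982  -2.6790593 ]
```

View pics/dc2.png

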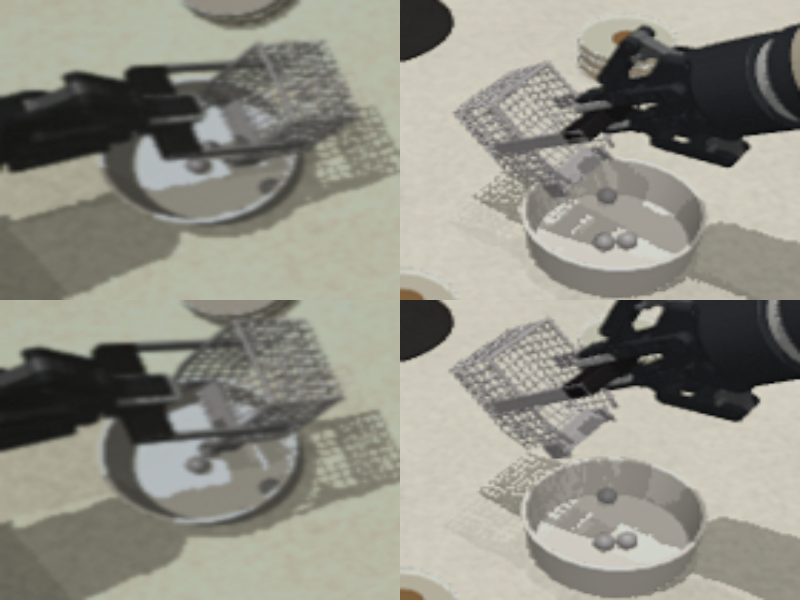

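All three balls are in the dish, at rest and clear of the raised basket. Now I level the basket and return it to the mat.

```bash
python3 - <<'E'
from h import *
def go(pr,v,**k): return robot.line_to(pr[0],vel=v,rotation=pr[1],**k)
go(dump(25,.17),.12); go(dump(0,.21),.12)
go(tcp([.60,-.02,.28],50),.15)
M=[.600,-.200]
go(tcp(M+[.22],-4),.15); go(tcp(M+[.125],-4),.12)
print("contact",go(tcp(M+[.100],-4),.03,guard=3))
s=robot.observe(); print(s['time'],s['tool_pos'],s['ft_force'],s['gripper_width'])
robot.set_gripper(.05); robot.pause(.3)
p=robot.observe()['tool_pos']; robot.line_to(p+[0,0,.12],vel=.12)
q=robot.observe()['q']; q[0]-=40; robot.goto_joints(q); robot.pause(.3)
t,sc=robot.grab_frame("top"),robot.grab_frame("scene"); print(robot.observe()['time'])
cv2.imwrite("pics/f.png",np.vstack([np.hstack([cv2.resize(t[110:230,150:310],(400,300)),cv2.resize(t[110:230,300:460],(400,300))]),np.hstack([cv2.resize(sc[250:355,280:420],(400,300)),cv2.resize(sc[165:270,190:330],(400,300))])]))
E
```

```text
contact True
20.575 [ 0.6000612  -0.19989809  0.15755065] [0.21378502 0.06717564 4.26577569] 0.01288834245382965
24.4583
```

View pics/f.png

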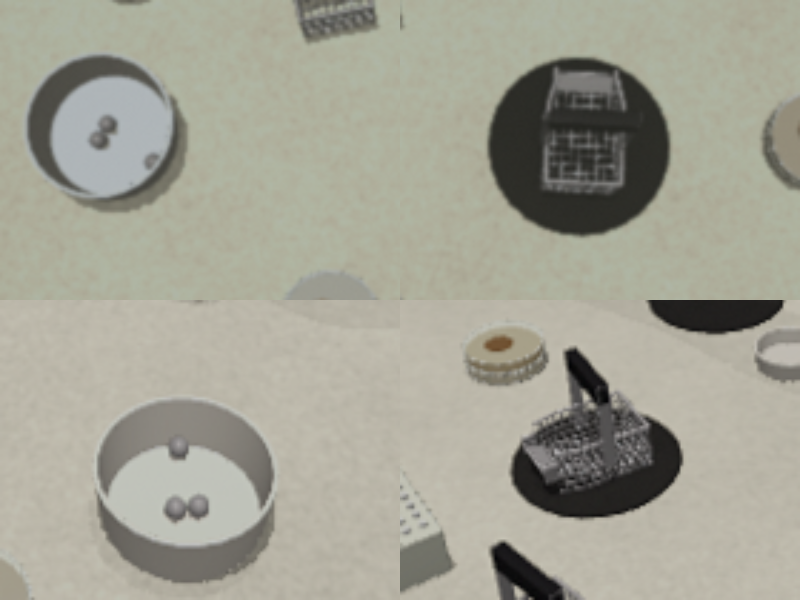

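The picture shows three balls in the dish, at crop px (107,124), (99,140) and (152,160). The dish hasn't moved, and the empty basket stands upright on its mat at (585,130).

```bash
python3 -c "
from plant import robot
print(robot.job_done())"
```

```text
the job is handed in; nothing more can be done
None
```

Handed in after about 24.5 s on the robot clock: all three balls are in the large dish, which hasn't moved, and the empty spouted basket stands upright on its mat; its spout pointed to world +x, not −x as the text says, so I went by the images.

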